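# Open the spring-loaded tile magazine and hold it ready for loading

### The arm

A 6-joint arm with a two-finger parallel gripper is mounted at the origin on a cart in front of the work surface, level with it; the furniture and walls round the work are solid. World frame = base frame: x ahead of the robot, y to its left, z up, the work surface at z = 0. Lengths are in m, angles in rad, forces in N, time in s.
With the tool pointing down it reaches from about 0.35 to 0.975 m from the base axis. Payload 4.9 kg.
Tool frame: the origin (TCP) lies on the mounting face of the last link; the fingertips stand 173 mm ahead of it and the grasp point (between the pads) lies 155 mm ahead of it; z points along the fingers, y is the direction in which the jaws open and shut (so a half turn about z gives the same grasp; the last joint's range is limited). The gripper opens to 85 mm and grips with 20 to 120 N. Pads are 22 mm wide; open, the fingers measure 114 mm over their backs; the gripper's body (76 mm by 85 mm) begins 54 mm behind the grasp point. The pads swing forward as they close: fully open they stand 13 mm farther back than shut.
Start: joints at [-1.408, 0.053, 1.613, -0, 1.476, -0.119], TCP at [0.174, -0.6, 0.405] pointing down, gripper open.
Joint ranges: [-3.01, 3.01], [-1.01, 2.22], [0.06, 2.58], [-1.02, 4.17], [0.09, 2.62], [-3.14, 3.14]. Speed limits (rad/s): [2.57, 2.57, 3.14, 3.14, 3.14, 3.14].

### API

Orientations are given as a unit quaternion [w, x, y, z].
In Python, from plant import manip gives the robot as it stands.
- The arm moves only by the tool play_rows, never from a script. Its argument "increments" is a list of rows, each an object with "offset": the shift along the tool's x, y, z in mm, a list of three; "twist": the turn about the tool's z in rad; "grip": the opening, from 0 (shut) to 1 (fully open). In form: [{"offset": [dx, dy, dz], "twist": twist, "grip": grip}, ...]. A call has 1 to 5 rows; each row is the pose to reach, as a shift and turn from the pose commanded when the call began, along the tool's axes at that moment; what a row does not reach only later rows make up. A row lasts 1/12 s, in which the tool goes at most 41.7 mm and 7.16 degrees, less where a joint would pass 70% of its speed; a pose out of reach is approached as far as the arm can. A call with a gripper value outside its range is refused whole. The fingers move at their own pace and stop on an object; the grip force is fixed at half the most. Time passes only in rows, so rows that repeat a pose let the fingers close. It gives the time, the measured TCP pose, the force and the opening at its end, in the units of the state.
- manip.state(): the state, without advancing time (a new reading comes with each control period).
- manip.grab_frame(name): name is "side" or "top"; returns the picture (400x640x3 uint8, blue, green, red); there is no depth.
- manip.get_calibration(name): a dict with "fx", "fy", "cx", "cy" (pixels), "T" (4x4, takes a point from camera to world coordinates). Camera axes: x right, y down, z forward; pixel columns grow to the right and rows downward; lengths in m; the calibration is good to about 2 mm. A picture is of the moment at which its call begins. get_calibration takes no time and is no camera call.
- manip.job_done(): hands the job in, once; it reports no verdict.
Trained networks look in the newest picture that a camera, given by its name, has taken for a name from the list of things; names that differ only in an ending like _2 or _b are one class to them, and where a whole thing is asked for, a point or a joint stands for the part that bears it (a point fixed in the world has none). Each returns a list of dicts, best first, with "p" (0 to 1); they miss things now and then, are a little off and sometimes report something else, mostly with a low value. They report only what shows in the picture. A call takes as long as a camera call.
- manip.boxes_of(query, camera): "xyz" ([x, y, z] in m, in the coordinates of the camera as it stood for that picture, good to about 4 mm: the middle of the surface that is visible of it).
- manip.tip_of(query, camera): "xyz" ([x, y, z] in m, in the coordinates of the camera as it stood for that picture, good to about 4 mm: a listed point, or the origin of a listed thing).
The state is a dict: "time": time; "joint_pos": joint angles; "joint_vel": joint speeds; "joint_efforts": joint torques, N m; "tool_pos": TCP position; "tool_rot": TCP orientation; "contact_force": force on the tool from outside, world axes, zero at the start; "ft_torque": the same for the moment, N m; "gripper_width": opening from 0.0 (shut) to 1.0 (fully open).
Only numpy, scipy, OpenCV 4.12 (cv2) and the standard library are available. Lean on these libraries where they do the work, as an engineer would, in place of code of your own. Each camera call takes 0.05 s, during which the arm holds its last target. There are 200 camera calls.

### The job

Lever up the lid of the wooden test-tile magazine with the blade of the knife (not with the fingers), swing it open past upright, and lay the knife down flat on the table. Then draw the spring-loaded follower back by its black grip post until its brass pointer stands over the red clip on the front wall, and keep it there against the spring: finish while still holding it, so that I can drop in new tiles. Leave the tumbler, the cup and the two loose tiles where they are.

Things in the scene. Friction and masses are not known exactly. Their poses are not given: they have to be found in the camera images.
- magazine_center (a point): Test-tile magazine: fixed pale wooden box, 78 mm (its x) by 236 mm (its y) by 51 mm high; this point is the centre of the box, 25 mm above the table. Its axes: x from the front wall (robot side) to the hinge wall, y along the box, the way the follower is drawn back, z up. Walls 8 mm thick, channel between them 62 mm wide, floor top at 9 mm.
- front_rim (a point): Middle of the top of the magazine's front wall, 40 mm above the table, 35 mm before the box's centre (its -x). The shut lid's underside is at 51 mm, so an 11 mm gap runs along the whole front for the blade to enter. Outer face at x = -39 mm from the box's centre. Four tiles stand fixed inside at the -y end.
- lid (a joint): Lid hinge angle in rad: 0 shut, 1.57 upright, stop at 2.0. The lid weighs 90 g and its stiff hinge keeps it at any angle (about 0.1 N m turns it).
- lid_hinge (a point): Point on the lid's hinge line half-way along the box, 51 mm above the table, 41.5 mm behind the box's centre (its x); the hinge line runs along the box's y.
- lid_front_edge (a point): Middle of the lid's free front edge, at its underside, 85.5 mm from the hinge line. Medium-brown board, 82 mm by 240 mm, 6 mm thick, with no handle; when shut it overhangs the front wall by about 5 mm.
- follower (a joint): Travel of the follower in m: 0 at rest against the tiles, growing as it is drawn back along the box's +y, stop at 0.085. The spring pulls it to 0 with about 3.6 N at rest plus 60 N/m.
- pointer (a point): Outer tip of the follower's brass pointer (3 mm wide, along the box's x), which reaches over the top of the front wall, at 44.5 mm height. It moves with the follower.
- grip_post (a point): Axis of the follower's upright black grip post, 12 mm square, at 30.5 mm height. It stands free from 15 to 46 mm above the table, under the shut lid, in the middle of the channel, 50 mm to the box's +y side of the pointer; free beside it: 25 mm towards each wall, 40 mm towards the follower's plate (top at 45 mm), over 35 mm behind it at any mark.
- clip_mark (a point): Red clip with a white line, 12 mm wide along the box, fixed on the outside of the front wall; this point is the middle of its top, 40 mm above the table. Same axes as the box. It needs 25 to 60 mm of follower travel.
- knife_grip (a point): Knife on the table: dark wooden handle 16 mm wide, 20 mm tall, 90 mm long; steel blade 18 mm wide, 3 mm thick, in line with it and flat at half its height. This point is mid-section of the handle (10 mm above the table), near the centre of mass, 33 mm behind the handle's front end; x points along the blade. Tip 90 mm ahead, handle's rear end 57 mm behind. About 60 g.
- tumbler: Green tumbler, 65 mm across, 84 mm high; centre of its underside. To be left alone.
- cup: Pink bisque cup, 68 mm across, 62 mm high; centre of its underside. To be left alone.
- tile_white: Loose white-glazed test tile lying flat, 56 x 41 x 9 mm; centre of its underside. To be left alone.
- tile_blue: Loose blue-glazed test tile lying flat, 56 x 41 x 9 mm; centre of its underside. To be left alone.

How it is judged:
By the outcome, as a careful person would: the job done as asked, in the order asked, and still so for the second after the job is handed in, while the arm keeps its last pose, push and grip.
It also fails if it takes over 61 s, if anything falls off the work surface, if the arm or the gripper's body presses on something with over 40 N, if the wrist force passes 120 N, or if a joint passes its speed limit or range.

## Working session

There is one attempt and no reset: what is moved stays moved. The work goes in short steps, Python scripts to look and compute and a tool call to move; the robot and the scene stay as the last step left them, time stands still between calls to the robot, and variables do not carry over. Pictures are saved under pics/ and viewed, about 8 in all and at most 12, crops included, and the job is handed in when it is done.

Besides the shell and the picture viewer there is one more tool, called after "Request:" as a command line: name --argument value ..., lists and objects as JSON in quotes. play_rows: Moves the arm, as the interface text tells. Its arguments: {"type":"object","properties":{"increments":{"type":"array"}},"required":["increments"]}

```bash
ls; mkdir -p pics; cat > h.py <<'E'
from plant import manip
import numpy as np, cv2
from scipy.spatial.transform import Rotation as R
def cal(c):
    k=manip.get_calibration(c); return k,np.array(k["T"])
def w(c,p):
    T=cal(c)[1]; return (T@np.r_[p,1])[:3]
def proj(c,P):
    k,T=cal(c); q=np.linalg.inv(T)@np.r_[P,1]; return k["fx"]*q[0]/q[2]+k["cx"],k["fy"]*q[1]/q[2]+k["cy"]
def ray(c,u,v,z):
    k,T=cal(c); d=T[:3,:3]@np.array([(u-k["cx"])/k["fx"],(v-k["cy"])/k["fy"],1]); o=T[:3,3]; return o+d*(z-o[2])/d[2]
def rot():
    q=manip.state()["tool_rot"]; return R.from_quat([q[1],q[2],q[3],q[0]])
def tips(names,cams=("top","side"),f="tip_of"):
    for n in names:
        for c in cams:
            r=getattr(manip,f)(n,c)
            print(n,c,[(np.round(w(c,a["xyz"]),4).tolist(),round(a["p"],2)) for a in r[:2]])
E
python3 - <<'E'
from h import *
for c in("top","side"):
    im=manip.grab_frame(c); cv2.imwrite(f"pics/a_{c}.png",im); k,T=cal(c); print(c,k["fx"],T.round(3).tolist())
tips(["magazine_center","front_rim","lid_hinge","lid_front_edge","clip_mark","knife_grip","pointer","grip_post"])
tips(["tumbler","cup","tile_white","tile_blue"],("top",))
s=manip.state();print(s["time"],s["tool_pos"],rot().as_matrix().round(3).tolist(),s["gripper_width"])
E
```

```text
pics
top 426.70385372639 [[-0.015, -0.98, 0.197, 0.384], [-1.0, 0.011, -0.021, -0.005], [0.019, -0.198, -0.98, 1.064], [0.0, 0.0, 0.0, 1.0]]
side 455.7130317838718 [[-0.998, -0.048, 0.049, 0.53], [-0.068, 0.594, -0.801, 0.807], [0.01, -0.803, -0.596, 0.647], [0.0, 0.0, 0.0, 1.0]]
magazine_center top [([0.5929, -0.1411, 0.0276], 0.57)]
magazine_center side [([0.5892, -0.1431, 0.0263], 0.65)]
front_rim top [([0.5538, -0.1454, 0.0422], 0.65)]
front_rim side [([0.5508, -0.147, 0.036], 0.87)]
lid_hinge top [([0.6316, -0.139, 0.0498], 0.64)]
lid_hinge side [([0.6295, -0.1381, 0.0519], 0.74), ([0.5452, -0.1449, 0.0496], 0.32)]
lid_front_edge top [([0.5503, -0.1423, 0.0563], 0.73), ([0.5909, -0.1401, 0.0269], 0.43)]
lid_front_edge side [([0.5443, -0.1452, 0.0522], 0.59)]
clip_mark top []
clip_mark side []
knife_grip top [([0.5118, 0.2237, 0.0119], 0.97), ([0.7229, 0.1953, 0.0024], 0.24)]
knife_grip side [([0.5092, 0.2271, 0.0129], 0.74)]
pointer top []
pointer side []
grip_post top []
grip_post side [([0.6305, -0.1402, 0.0478], 0.64), ([0.5502, -0.1467, 0.0387], 0.6)]
tumbler top [([0.7201, 0.1965, 0.0005], 0.73), ([0.3877, 0.0076, 0.0014], 0.57)]
cup top [([0.4019, -0.2916, 0.0025], 0.79)]
tile_white top [([0.4313, -0.1543, 0.002], 0.69)]
tile_blue top [([0.3894, 0.0084, 0.0015], 0.87)]
1.1 [ 0.17379444 -0.60033748  0.40469918] [[0.961, 0.278, -0.0], [0.278, -0.961, 0.0], [-0.0, -0.0, -1.0]] 0.9992494871188201
```

View pics/a_top.png

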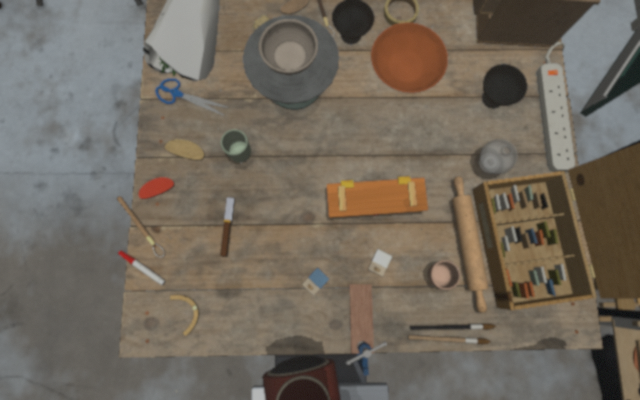

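View pics/a_side.png

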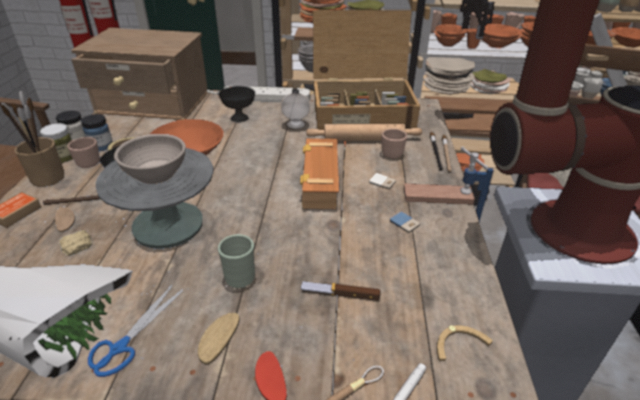

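The top view shows the knife at about (227,227) with its blade pointing +x (tip ~(230,199)). The box is at (377,198), turned slightly. White tile (380,262), blue tile (316,280), cup (443,275), tumbler (236,145). I'll make one enlarged crop to get the axes.

```bash
python3 - <<'E'
from h import *
t=cv2.imread("pics/a_top.png");s=cv2.imread("pics/a_side.png")
a=cv2.resize(t[170:270,205:440],None,fx=3.4,fy=3.4,interpolation=cv2.INTER_CUBIC)
b=cv2.resize(s[130:215,280:430],None,fx=3,fy=3,interpolation=cv2.INTER_CUBIC)
c=cv2.resize(s[275:305,295:390],None,fx=3.5,fy=3.5,interpolation=cv2.INTER_CUBIC)
o=np.zeros((600,800,3),np.uint8);o[:340,:799]=a[:, :799];o[342:597,:450]=b;o[342:342+c.shape[0],455:455+c.shape[1]]=c
cv2.imwrite("pics/b.png",o)
for n,(u,v) in dict(tip=(230,199),tail=(224.5,255)).items(): print(n,ray("top",u,v,.012).round(4))
for y in(-.118,.118):
  th=.06;C=np.array([.591,-.142])
  print("front top corner pred px",proj("top",np.r_[C+[-.0435*np.cos(th)-y*np.sin(th),-.0435*np.sin(th)+y*np.cos(th)],.057]))
E
```

```text
tip [0.5956 0.2188 0.012 ]
tail [0.4565 0.2278 0.012 ]
front top corner pred px (np.float64(426.62412496602684), np.float64(209.9255390728652))
front top corner pred px (np.float64(328.7655268873289), np.float64(216.87319996440215))
```

View pics/b.png

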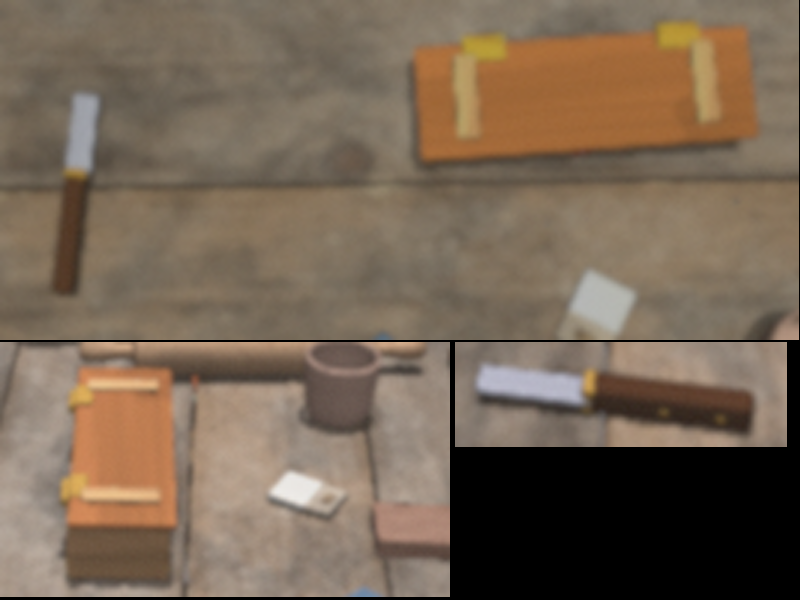

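Request:
play_rows --increments '[{"offset": [126,-159,0],"twist": 0,"grip": 0.6},{"offset": [126,-159,0],"twist": 0,"grip": 0.6},{"offset": [126,-159,0],"twist": 0,"grip": 0.6},{"offset": [126,-159,0],"twist": 0,"grip": 0.6},{"offset": [126,-159,0],"twist": 0,"grip": 0.6}]'

```text
time: 1.52
tool_pos: [0.251, -0.4105, 0.4045]
tool_rot: [-0.0, 0.99, 0.14, 0.0]
contact_force: [1.0, -0.7, -0.0]
gripper_width: 0.599
```

Request:
play_rows --increments '[{"offset": [126,-159,0],"twist": 0,"grip": 0.6},{"offset": [126,-159,0],"twist": 0,"grip": 0.6},{"offset": [126,-159,0],"twist": 0,"grip": 0.6},{"offset": [126,-159,0],"twist": 0,"grip": 0.6},{"offset": [126,-159,0],"twist": 0,"grip": 0.6}]'

```text
time: 1.93
tool_pos: [0.3276, -0.2226, 0.4049]
tool_rot: [0.0, 0.99, 0.14, 0.001]
contact_force: [0.7, 0.4, -0.3]
gripper_width: 0.598
```

Request:
play_rows --increments '[{"offset": [126,-159,0],"twist": 0,"grip": 0.6},{"offset": [126,-159,0],"twist": 0,"grip": 0.6},{"offset": [126,-159,0],"twist": 0,"grip": 0.6},{"offset": [126,-159,0],"twist": 0,"grip": 0.6},{"offset": [126,-159,0],"twist": 0,"grip": 0.6}]'

```text
time: 2.35
tool_pos: [0.4044, -0.0345, 0.4052]
tool_rot: [0.0, 0.99, 0.141, 0.001]
contact_force: [0.1, -1.3, 0.7]
gripper_width: 0.598
```

Request:
play_rows --increments '[{"offset": [126,-159,0],"twist": 0,"grip": 0.6},{"offset": [126,-159,0],"twist": 0,"grip": 0.6},{"offset": [126,-159,0],"twist": 0.1,"grip": 0.6},{"offset": [126,-159,0],"twist": 0.2,"grip": 0.6},{"offset": [126,-159,0],"twist": 0.36,"grip": 0.6}]'

```text
time: 2.77
tool_pos: [0.4807, 0.1517, 0.405]
tool_rot: [-0.0, 1.0, -0.02, 0.0]
contact_force: [-0.0, -0.1, 0.5]
gripper_width: 0.6
```

```bash
cat >> h.py <<'E'
def to(x,y,z,yaw):
    s=manip.state();M=rot().as_matrix();d=M.T@(np.array([x,y,z])-s["tool_pos"])
    a=np.arctan2(M[1,0],M[0,0]);print("t",round(s["time"],2),"pos",np.round(s["tool_pos"],4),"yaw",round(a,4),"tilt",M[:,2].round(3),"w",round(s["gripper_width"],3),"F",np.round(s["contact_force"],1))
    print("offset mm",(d*1000).round(1),"twist",round(a-yaw,3))
def box(bx,by,C=(.590,-.143),th=.062):
    c,s=np.cos(th),np.sin(th);return C[0]+c*bx-s*by,C[1]+s*bx+c*by
E
python3 -c "
from h import *
to(.511,.2245,.25,-.08)"
```

```text
t 2.77 pos [0.4807 0.1517 0.405 ] yaw -0.0405 tilt [ 0.001  0.    -1.   ] w 0.6 F [-0.  -0.1  0.5]
offset mm [ 27.2 -73.9 155. ] twist 0.039
```

Request:
play_rows --increments '[{"offset": [27,-74,155],"twist": 0.04,"grip": 0.6},{"offset": [27,-74,155],"twist": 0.04,"grip": 0.6},{"offset": [27,-74,155],"twist": 0.04,"grip": 0.6},{"offset": [27,-74,155],"twist": 0.04,"grip": 0.6},{"offset": [27,-74,155],"twist": 0.04,"grip": 0.6}]'

```text
time: 3.18
tool_pos: [0.5078, 0.2231, 0.242]
tool_rot: [0.002, 0.999, -0.037, -0.006]
contact_force: [-2.1, -0.2, -1.6]
gripper_width: 0.598
```

```bash
python3 -c "
from h import *
to(.511,.2245,.176,-.08)
t=manip.grab_frame('top');s=manip.grab_frame('side')
tips(['knife_grip'])
a=cv2.resize(t[170:270,190:270],None,fx=5,fy=5);b=cv2.resize(s[200:320,270:400],None,fx=3,fy=3)
o=np.zeros((500,800,3),np.uint8);o[:500,:400]=a;o[:360,405:795]=b;cv2.imwrite('pics/c.png',o)"
```

```text
t 3.18 pos [0.5078 0.2231 0.242 ] yaw -0.0748 tilt [-0.012 -0.003 -1.   ] w 0.598 F [-2.1 -0.2 -1.6]
offset mm [ 3.9 -1.9 65.9] twist 0.005
knife_grip top [([0.3998, -0.2956, 0.0009], 0.25)]
knife_grip side [([0.5097, 0.2239, 0.0141], 0.94)]
```

View pics/c.png

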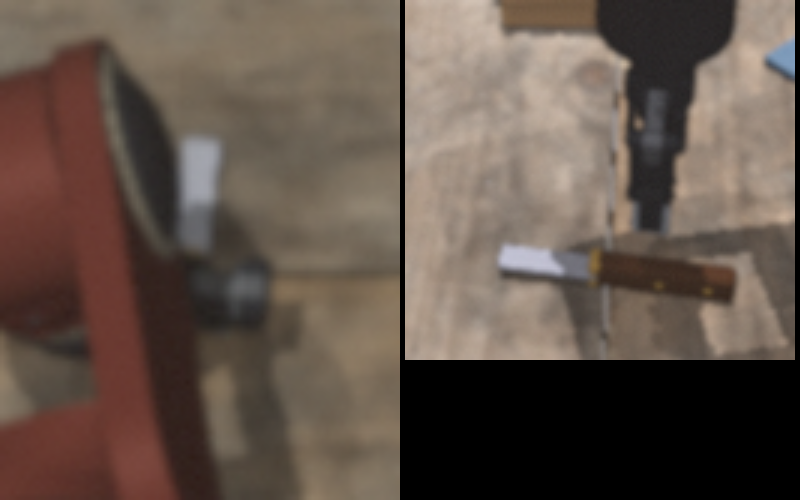

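The side crop shows the open fingers over the handle's front half. Descending.

Request:
play_rows --increments '[{"offset": [0,0,35],"twist": 0,"grip": 0.6},{"offset": [0,0,55],"twist": 0,"grip": 0.6},{"offset": [0,0,66],"twist": 0,"grip": 0.6},{"offset": [0,0,66],"twist": 0,"grip": 0.6},{"offset": [0,0,66],"twist": 0,"grip": 0.6}]'

```text
time: 3.8
tool_pos: [0.5109, 0.2217, 0.1856]
tool_rot: [-0.0, 0.999, -0.039, 0.001]
contact_force: [0.5, 0.6, -0.3]
gripper_width: 0.605
```

```bash
python3 -c "
from h import *
to(.511,.2245,.176,-.08)"
```

```text
t 3.8 pos [0.5109 0.2217 0.1856] yaw -0.0773 tilt [ 0.002  0.001 -1.   ] w 0.605 F [ 0.5  0.6 -0.3]
offset mm [-0.2 -2.8  9.6] twist 0.003
```

Request:
play_rows --increments '[{"offset": [0,-3,8],"twist": 0,"grip": 0.6},{"offset": [0,-3,8],"twist": 0,"grip": 0.0},{"offset": [0,-3,8],"twist": 0,"grip": 0.0},{"offset": [0,-3,8],"twist": 0,"grip": 0.0},{"offset": [0,-3,8],"twist": 0,"grip": 0.0}]'

```text
time: 4.22
tool_pos: [0.5108, 0.2252, 0.1767]
tool_rot: [-0.0, 0.999, -0.038, 0.001]
contact_force: [0.6, 0.7, 3.0]
gripper_width: 0.168
```

Request:
play_rows --increments '[{"offset": [0,0,0],"twist": 0,"grip": 0.0},{"offset": [0,0,0],"twist": 0,"grip": 0.0},{"offset": [0,0,0],"twist": 0,"grip": 0.0},{"offset": [0,0,-20],"twist": 0,"grip": 0.0},{"offset": [0,0,-50],"twist": 0,"grip": 0.0}]'

```text
time: 4.63
tool_pos: [0.5082, 0.2243, 0.222]
tool_rot: [0.001, 0.999, -0.038, -0.004]
contact_force: [-0.7, 0.3, -0.4]
gripper_width: 0.169
```

```bash
python3 -c "
from h import *
x,y=box(-190,30) if 0 else box(-.190,.03)
print(x,y);to(x,y,.28,.062)"
```

```text
0.39850625444664894 -0.12483009592902405
t 4.63 pos [0.5082 0.2243 0.222 ] yaw -0.0767 tilt [-0.009 -0.003 -1.   ] w 0.169 F [-0.7  0.3 -0.4]
offset mm [-83.1 356.7 -56.1] twist -0.139
```

Request:
play_rows --increments '[{"offset": [-40,180,-58],"twist": 0,"grip": 0.0},{"offset": [-40,180,-58],"twist": 0,"grip": 0.0},{"offset": [-40,180,-58],"twist": 0,"grip": 0.0},{"offset": [-40,180,-58],"twist": 0,"grip": 0.0},{"offset": [-40,180,-58],"twist": 0,"grip": 0.0}]'

```text
time: 5.05
tool_pos: [0.4554, 0.0464, 0.2841]
tool_rot: [0.001, 0.999, -0.039, -0.0]
contact_force: [0.5, -0.5, -0.1]
gripper_width: 0.169
```

Request:
play_rows --increments '[{"offset": [-43,177,0],"twist": 0,"grip": 0.0},{"offset": [-43,177,0],"twist": 0,"grip": 0.0},{"offset": [-43,177,0],"twist": 0,"grip": 0.0},{"offset": [-43,177,0],"twist": -0.05,"grip": 0.0},{"offset": [-43,177,0],"twist": -0.14,"grip": 0.0}]'

```text
time: 5.47
tool_pos: [0.3985, -0.1278, 0.2833]
tool_rot: [0.001, 1.0, 0.031, -0.001]
contact_force: [0.5, 0.7, -0.2]
gripper_width: 0.17
```

```bash
python3 -c "
from h import *
t=manip.grab_frame('top');s=manip.grab_frame('side')
x,y=box(-.155,.03);to(x,y,.2125,.062)
tips(['knife_grip','lid_front_edge','front_rim'])
a=cv2.resize(t[170:280,300:440],None,fx=3,fy=3);b=cv2.resize(s[130:260,270:400],None,fx=3,fy=3)
o=np.zeros((390,815,3),np.uint8);o[:330,:420]=a;o[:390,422:812]=b;cv2.imwrite('pics/d.png',o[:,:799])"
```

```text
t 5.57 pos [ 0.3992 -0.1266  0.2832] yaw 0.0587 tilt [-0.001  0.    -1.   ] w 0.171 F [-0.4  0.6 -0.8]
offset mm [34.5 -1.9 70.7] twist -0.003
knife_grip top [([0.4033, -0.2964, 0.0024], 0.7)]
knife_grip side [([0.3985, -0.1312, 0.1178], 0.73)]
lid_front_edge top [([0.5506, -0.1453, 0.0525], 0.59)]
lid_front_edge side []
front_rim top [([0.5572, -0.1463, 0.0423], 0.9)]
front_rim side [([0.5516, -0.1459, 0.04], 0.71)]
```

View pics/d.png

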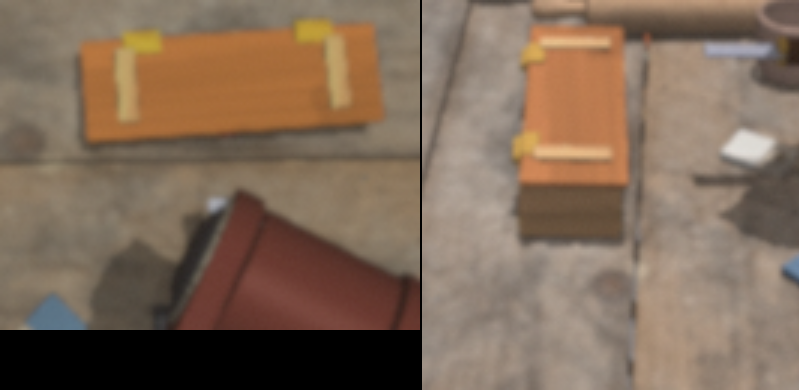

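Request:
play_rows --increments '[{"offset": [34,-2,40],"twist": 0,"grip": 0.0},{"offset": [34,-2,60],"twist": 0,"grip": 0.0},{"offset": [34,-2,71],"twist": 0,"grip": 0.0},{"offset": [34,-2,71],"twist": 0,"grip": 0.0},{"offset": [34,-2,71],"twist": 0,"grip": 0.0}]'

```text
time: 6.28
tool_pos: [0.4338, -0.1198, 0.2122]
tool_rot: [-0.001, 0.999, 0.032, -0.001]
contact_force: [0.4, 0.1, -0.4]
gripper_width: 0.168
```

```bash
python3 -c "
from h import *
t=manip.grab_frame('top');s=manip.grab_frame('side')
x,y=box(-.113,.03);to(x,y,.212,.062)
tips(['knife_grip'],('side',))
for h in(-.012,0,.012):print([np.round(proj('side',np.r_[box(bx,.03),.046+h]),1).tolist() for bx in(-.065,-.098,-.122)])
b=cv2.resize(s[130:230,310:410],None,fx=6,fy=6)
cv2.imwrite('pics/e.png',b)"
```

```text
t 6.38 pos [ 0.4345 -0.1205  0.214 ] yaw 0.0637 tilt [ 0.002 -0.001 -1.   ] w 0.169 F [-0.5  0.9 -0.2]
offset mm [40.8  2.2  2.1] twist 0.002
knife_grip side [([0.4329, -0.1192, 0.0469], 0.73)]
[[346.1, 176.6], [359.7, 176.7], [369.6, 176.8]]
[[346.4, 172.4], [360.1, 172.6], [370.0, 172.7]]
[[346.6, 168.2], [360.4, 168.4], [370.4, 168.5]]
```

View pics/e.png

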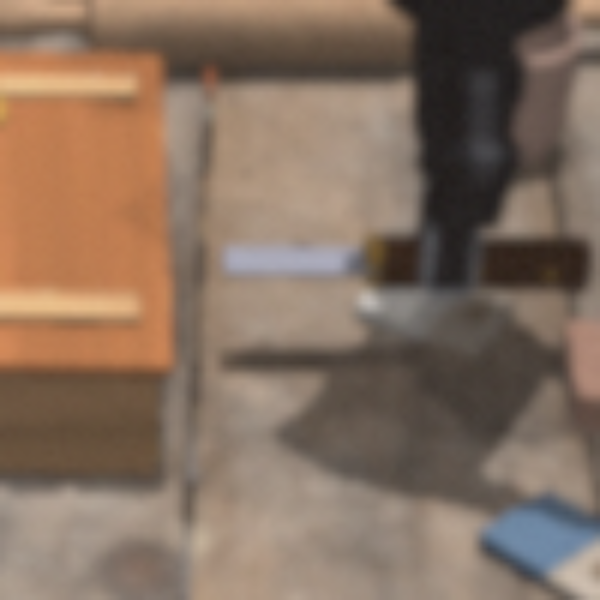

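The blade is level, its tip at crop (227,260), matching the predicted height within a few mm. Entering the gap.

Request:
play_rows --increments '[{"offset": [12,0,0],"twist": 0,"grip": 0.0},{"offset": [22,0,0],"twist": 0,"grip": 0.0},{"offset": [32,0,0],"twist": 0,"grip": 0.0},{"offset": [40,0,0],"twist": 0,"grip": 0.0},{"offset": [45,0,0],"twist": 0,"grip": 0.0}]'

```text
time: 6.85
tool_pos: [0.4802, -0.1177, 0.2134]
tool_rot: [0.0, 0.999, 0.032, 0.001]
contact_force: [0.4, -0.6, -0.7]
gripper_width: 0.168
```

Request:
play_rows --increments '[{"offset": [0,0,0],"twist": 0,"grip": 0.0},{"offset": [0,0,-4],"twist": 0,"grip": 0.0},{"offset": [0,0,-8],"twist": 0,"grip": 0.0},{"offset": [0,0,-14],"twist": 0,"grip": 0.0},{"offset": [0,0,-20],"twist": 0,"grip": 0.0}]'

```text
time: 7.27
tool_pos: [0.4785, -0.1175, 0.2329]
tool_rot: [-0.0, 1.0, 0.032, -0.0]
contact_force: [1.1, -0.2, -1.6]
gripper_width: 0.171
```

```bash
python3 -c "
from h import *
t=manip.grab_frame('top');s=manip.grab_frame('side')
x,y=box(-.113,.03);to(x,y,.235,.062)
tips(['lid_front_edge','knife_grip'])
a=cv2.resize(t[170:270,310:440],None,fx=3,fy=3);b=cv2.resize(s[130:230,290:400],None,fx=5,fy=5)
o=np.zeros((500,800,3),np.uint8);o[:300,410:800]=a;b=b[:, :];o[:500,:400]=cv2.resize(b,(400,500)) if 0 else b[:, :400]
cv2.imwrite('pics/f.png',o)"
```

```text
t 7.37 pos [ 0.4791 -0.1178  0.2341] yaw 0.0633 tilt [ 0.001 -0.001 -1.   ] w 0.173 F [-0.3  0.8 -1.1]
offset mm [-3.9  2.  -0.9] twist 0.001
lid_front_edge top [([0.554, -0.1458, 0.0746], 0.62)]
lid_front_edge side [([0.5508, -0.1463, 0.0704], 0.76)]
knife_grip top [([0.4798, -0.1191, 0.0628], 0.69), ([0.3971, -0.2952, 0.0017], 0.62)]
knife_grip side [([0.479, -0.1168, 0.0745], 0.78)]
```

View pics/f.png

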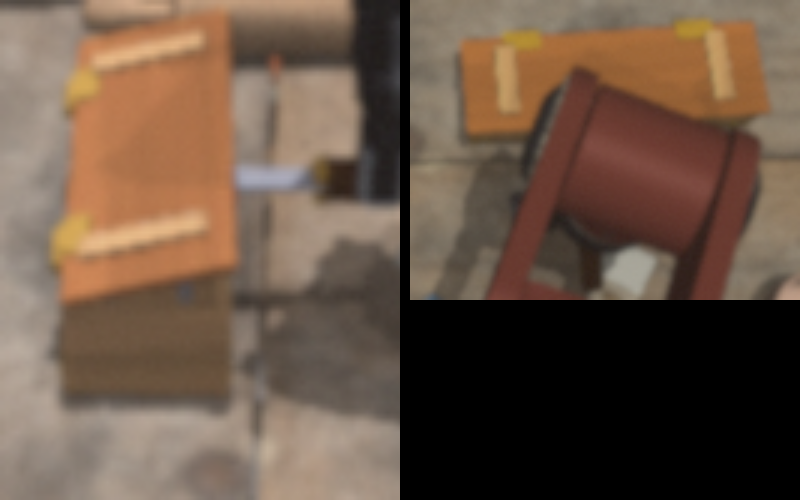

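Lid lifts on the blade (edge now ~72 mm high). Continue along the arc.

Request:
play_rows --increments '[{"offset": [3,0,-8],"twist": 0,"grip": 0.0},{"offset": [6,0,-15],"twist": 0,"grip": 0.0},{"offset": [11,0,-23],"twist": 0,"grip": 0.0},{"offset": [17,0,-30],"twist": 0,"grip": 0.0},{"offset": [24,0,-36],"twist": 0,"grip": 0.0}]'

```text
time: 7.98
tool_pos: [0.5037, -0.116, 0.2699]
tool_rot: [0.0, 0.999, 0.032, 0.0]
contact_force: [-1.5, 1.3, -2.0]
gripper_width: 0.17
```

Request:
play_rows --increments '[{"offset": [8,0,-4],"twist": 0,"grip": 0.0},{"offset": [16,0,-7],"twist": 0,"grip": 0.0},{"offset": [26,0,-10],"twist": 0,"grip": 0.0},{"offset": [35,0,-11],"twist": 0,"grip": 0.0},{"offset": [44,0,-11],"twist": 0,"grip": 0.0}]'

```text
time: 8.4
tool_pos: [0.5482, -0.1134, 0.2802]
tool_rot: [0.0, 0.999, 0.032, 0.001]
contact_force: [-1.3, -1.4, 0.1]
gripper_width: 0.169
```

```bash
python3 -c "
from h import *
t=manip.grab_frame('top');s=manip.grab_frame('side')
to(*box(-.0285,.03),.275,.062)
tips(['lid_front_edge','knife_grip'])
b=cv2.resize(s[110:230,280:400],None,fx=4,fy=4)
cv2.imwrite('pics/g.png',b)"
```

```text
t 8.5 pos [ 0.5483 -0.1133  0.2799] yaw 0.0638 tilt [ 0.001 -0.    -1.   ] w 0.168 F [-0.5  0.  -0.1]
offset mm [11.3  2.2  5. ] twist 0.002
lid_front_edge top []
lid_front_edge side [([0.6414, -0.1414, 0.1351], 0.7), ([0.5515, -0.1445, 0.0396], 0.39)]
knife_grip top [([0.5486, -0.1148, 0.1142], 0.45)]
knife_grip side [([0.5471, -0.1115, 0.1171], 0.95)]
```

View pics/g.png

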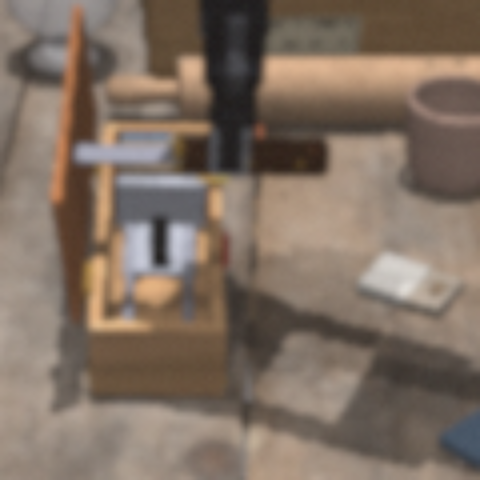

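The lid stands just past upright (edge x≈0.641 vs hinge 0.631). The follower, post at crop (158,242) and clip at (226,250) are visible. Push the lid farther.

Request:
play_rows --increments '[{"offset": [6,0,2],"twist": 0,"grip": 0.0},{"offset": [12,0,4],"twist": 0,"grip": 0.0},{"offset": [16,0,5],"twist": 0,"grip": 0.0},{"offset": [18,0,6],"twist": 0,"grip": 0.0},{"offset": [18,0,6],"twist": 0,"grip": 0.0}]'

```text
time: 9.12
tool_pos: [0.5652, -0.1121, 0.2734]
tool_rot: [-0.0, 0.999, 0.032, -0.0]
contact_force: [-0.1, -0.8, -0.1]
gripper_width: 0.167
```

```bash
python3 -c "
from h import *
t=manip.grab_frame('top');s=manip.grab_frame('side')
to(.50,.16,.30,-.08)
tips(['lid_front_edge','lid_hinge','pointer','clip_mark','grip_post'])"
```

```text
t 9.22 pos [ 0.5649 -0.1121  0.2735] yaw 0.0635 tilt [-0.  0. -1.] w 0.167 F [-0.2  0.4 -1. ]
offset mm [ -47.5 -275.7  -26.4] twist 0.143
lid_front_edge top []
lid_front_edge side [([0.6631, -0.1366, 0.1286], 0.94), ([0.5518, -0.1466, 0.0372], 0.27)]
lid_hinge top []
lid_hinge side [([0.632, -0.1381, 0.0495], 0.67)]
pointer top [([0.5559, -0.1981, 0.0451], 0.55)]
pointer side [([0.5521, -0.2039, 0.0441], 0.62)]
clip_mark top []
clip_mark side [([0.4303, -0.1461, -0.0031], 0.73)]
grip_post top [([0.5913, -0.1486, 0.0285], 0.4)]
grip_post side [([0.5873, -0.1475, 0.0334], 0.6)]
```

Request:
play_rows --increments '[{"offset": [-40,0,0],"twist": 0,"grip": 0.0},{"offset": [-60,-30,0],"twist": 0,"grip": 0.0},{"offset": [-50,-72,0],"twist": 0,"grip": 0.0},{"offset": [-45,-110,0],"twist": 0,"grip": 0.0},{"offset": [-40,-150,0],"twist": 0,"grip": 0.0}]'

```text
time: 10.13
tool_pos: [0.5149, 0.0361, 0.274]
tool_rot: [0.0, 1.0, 0.031, 0.0]
contact_force: [1.0, 0.6, 0.2]
gripper_width: 0.169
```

Request:
play_rows --increments '[{"offset": [0,-40,10],"twist": 0,"grip": 0.0},{"offset": [0,-75,25],"twist": 0.06,"grip": 0.0},{"offset": [0,-95,45],"twist": 0.14,"grip": 0.0},{"offset": [0,-95,70],"twist": 0.14,"grip": 0.0},{"offset": [0,-95,85],"twist": 0.14,"grip": 0.0}]'

```text
time: 10.55
tool_pos: [0.5083, 0.1313, 0.1867]
tool_rot: [0.0, 0.999, -0.037, -0.001]
contact_force: [-0.8, 0.1, -1.4]
gripper_width: 0.17
```

Request:
play_rows --increments '[{"offset": [0,0,0],"twist": 0,"grip": 0.0},{"offset": [0,0,0],"twist": 0,"grip": 0.0}]'

```text
time: 10.72
tool_pos: [0.509, 0.1298, 0.188]
tool_rot: [0.0, 0.999, -0.038, -0.001]
contact_force: [1.1, 0.5, -0.6]
gripper_width: 0.171
```

```bash
python3 -c "
from h import *
t=manip.grab_frame('top');s=manip.grab_frame('side')
to(.51,.13,.177,-.08)
tips(['knife_grip','pointer','grip_post','clip_mark','front_rim','magazine_center','lid_front_edge'])
a=cv2.resize(t[165:225,315:440],None,fx=5,fy=5);b=cv2.resize(s[120:220,290:370],None,fx=5,fy=5)
o=np.zeros((800,800,3),np.uint8);o[:300,:625]=a;
o=np.zeros((600,800,3),np.uint8);o[:240,:500]=cv2.resize(a,(500,240));o[:500,500:]=cv2.resize(s[120:220,300:360],(300,500),interpolation=cv2.INTER_CUBIC)
o[250:550,:480]=cv2.resize(s[200:290,280:424],(480,300),interpolation=cv2.INTER_CUBIC)
cv2.imwrite('pics/h.png',o)"
```

```text
t 10.82 pos [0.5102 0.1296 0.1902] yaw -0.0772 tilt [ 0.002  0.    -1.   ] w 0.171 F [ 0.  -0.1 -0.3]
offset mm [-0.2 -0.4 13.2] twist 0.003
knife_grip top [([0.5109, 0.1288, 0.0242], 0.54)]
knife_grip side [([0.5067, 0.1288, 0.0271], 0.56), ([0.5456, -0.2031, 0.0431], 0.36)]
pointer top [([0.5538, -0.2006, 0.0437], 0.86), ([0.4013, -0.293, 0.0018], 0.5)]
pointer side [([0.55, -0.2, 0.0421], 0.77), ([0.5499, -0.1457, 0.0379], 0.55)]
grip_post top [([0.5941, -0.1456, 0.033], 0.76)]
grip_post side [([0.5853, -0.1466, 0.0307], 0.8)]
clip_mark top []
clip_mark side []
front_rim top [([0.5546, -0.1437, 0.0378], 0.8)]
front_rim side [([0.5501, -0.1458, 0.0382], 0.84)]
magazine_center top [([0.5926, -0.14, 0.0265], 0.86)]
magazine_center side [([0.5902, -0.1455, 0.0249], 0.65)]
lid_front_edge top [([0.6689, -0.1381, 0.1301], 0.9)]
lid_front_edge side [([0.6636, -0.138, 0.1303], 0.79), ([0.7163, 0.2022, -0.0026], 0.56)]
```

View pics/h.png

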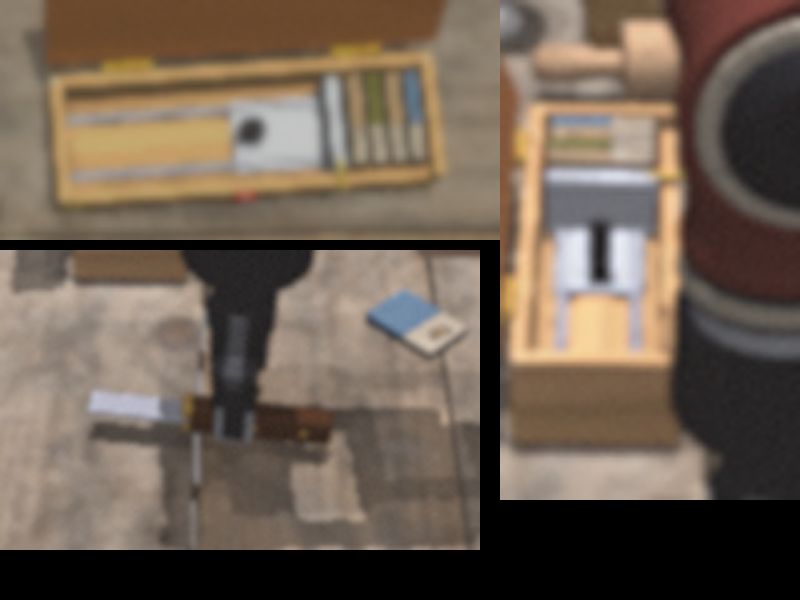

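Request:
play_rows --increments '[{"offset": [0,0,7],"twist": 0,"grip": 0.0},{"offset": [0,0,12],"twist": 0,"grip": 0.0},{"offset": [0,0,13],"twist": 0,"grip": 0.0},{"offset": [0,0,13],"twist": 0,"grip": 0.0},{"offset": [0,0,13],"twist": 0,"grip": 0.47}]'

```text
time: 11.93
tool_pos: [0.5097, 0.1298, 0.1759]
tool_rot: [-0.0, 0.999, -0.038, 0.0]
contact_force: [-0.8, 0.1, -0.5]
gripper_width: 0.293
```

Request:
play_rows --increments '[{"offset": [0,0,0],"twist": 0,"grip": 0.47},{"offset": [0,0,0],"twist": 0,"grip": 0.47},{"offset": [0,0,-10],"twist": 0,"grip": 0.47},{"offset": [0,0,-40],"twist": 0,"grip": 0.47},{"offset": [0,0,-80],"twist": 0,"grip": 0.47}]'

```text
time: 12.35
tool_pos: [0.5075, 0.1295, 0.253]
tool_rot: [0.001, 0.999, -0.038, -0.004]
contact_force: [0.6, 0.7, -0.5]
gripper_width: 0.471
```

```bash
python3 -c "
from h import *
t=manip.grab_frame('top');s=manip.grab_frame('side')
cv2.imwrite('pics/i_top.png',t);cv2.imwrite('pics/i_side.png',s)
e=np.array([-np.sin(.062),np.cos(.062)]);ex=np.array([e[1],-e[0]])
P={}
for n,u,v,z in(('ptr',400.25,209.5,.0445),('clip',376.25,214,.04),('post',377.75,197.75,.046)):
  q=ray('top',u,v,z);P[n]=q;d=q[:2]-[.59,-.143];print(n,q.round(4),'box',(ex@d).round(4),(e@d).round(4))
tips(['knife_grip'])
# red clip in the side image, in a window about the front wall
for c,im in(('top',t),('side',s)):
  h=cv2.cvtColor(im,cv2.COLOR_BGR2HSV);m=((h[...,0]<6)|(h[...,0]>172))&(h[...,1]>120)&(h[...,2]>60)
  u,v=proj(c,P['clip']);ys,xs=np.nonzero(m[int(v)-12:int(v)+13,int(u)-14:int(u)+15]);print(c,u,v,len(xs),xs.mean()+int(u)-14 if len(xs) else 0,ys.mean()+int(v)-12 if len(ys) else 0)
to(*P['post'][:2],.26,.062)
"
```

```text
ptr [ 0.5586 -0.2012  0.0445] box -0.035 -0.0562
clip [ 0.5489 -0.1429  0.04  ] box -0.041 0.0026
post [ 0.588  -0.1473  0.046 ] box -0.0023 -0.0041
knife_grip top [([0.633, -0.1399, 0.0525], 0.6)]
knife_grip side [([0.5087, 0.1296, 0.013], 0.65)]
top 376.25 213.99999999999997 2 376.0 214.0
side 336.0937464281896 168.25234916319087 0 0 0
t 12.55 pos [0.5101 0.1299 0.2581] yaw -0.0766 tilt [ 0.004  0.    -1.   ] w 0.471 F [-0.1 -0.8 -0.6]
offset mm [ 98.9 270.4  -1.7] twist -0.139
```

Request:
play_rows --increments '[{"offset": [5,15,-30],"twist": 0,"grip": 0.47},{"offset": [15,50,-42],"twist": 0,"grip": 0.47},{"offset": [30,85,-42],"twist": 0,"grip": 0.47},{"offset": [45,120,-42],"twist": 0,"grip": 0.47},{"offset": [60,157,-42],"twist": 0,"grip": 0.47}]'

```text
time: 12.97
tool_pos: [0.5569, -0.0326, 0.2966]
tool_rot: [-0.0, 0.999, -0.038, -0.001]
contact_force: [0.2, 0.6, -0.4]
gripper_width: 0.465
```

Request:
play_rows --increments '[{"offset": [15,38,0],"twist": 0,"grip": 0.47},{"offset": [29,76,0],"twist": -0.04,"grip": 0.47},{"offset": [41,110,0],"twist": -0.14,"grip": 0.47},{"offset": [41,114,0],"twist": -0.14,"grip": 0.47},{"offset": [41,114,0],"twist": -0.14,"grip": 0.47}]'

```text
time: 13.38
tool_pos: [0.5889, -0.15, 0.296]
tool_rot: [-0.001, 1.0, 0.03, -0.001]
contact_force: [0.4, 0.3, -0.4]
gripper_width: 0.469
```

```bash
python3 -c "
from h import *
t=manip.grab_frame('top');s=manip.grab_frame('side')
to(*box(0,-.005),.22,.062)
tips(['grip_post','pointer'],('side',))
"
```

```text
t 13.48 pos [ 0.5887 -0.1475  0.2962] yaw 0.0624 tilt [-0.003  0.002 -1.   ] w 0.47 F [ 0.2 -0.5 -0.3]
offset mm [ 1.7  0.7 76.2] twist 0.0
grip_post side [([0.5881, -0.1479, 0.0286], 0.93)]
pointer side [([0.5519, -0.2046, 0.0426], 0.79)]
```

Request:
play_rows --increments '[{"offset": [1,0,40],"twist": 0,"grip": 0.47},{"offset": [1,0,70],"twist": 0,"grip": 0.47},{"offset": [1,0,85],"twist": 0,"grip": 0.47},{"offset": [1,0,97],"twist": 0,"grip": 0.47},{"offset": [1,0,104],"twist": 0,"grip": 0.47}]'

```text
time: 14.0
tool_pos: [0.5897, -0.1466, 0.1919]
tool_rot: [-0.001, 0.999, 0.032, -0.001]
contact_force: [0.2, -0.8, -1.0]
gripper_width: 0.471
```

Request:
play_rows --increments '[{"offset": [0,0,0],"twist": 0,"grip": 0.47},{"offset": [0,0,0],"twist": 0,"grip": 0.0},{"offset": [0,0,0],"twist": 0,"grip": 0.0},{"offset": [0,0,0],"twist": 0,"grip": 0.0},{"offset": [0,0,0],"twist": 0,"grip": 0.0}]'

```text
time: 14.42
tool_pos: [0.5912, -0.1479, 0.1958]
tool_rot: [-0.0, 1.0, 0.032, 0.001]
contact_force: [-0.7, 3.8, 6.3]
gripper_width: 0.124
```

Request:
play_rows --increments '[{"offset": [0,0,0],"twist": 0,"grip": 0.0},{"offset": [0,0,0],"twist": 0,"grip": 0.0}]'

```text
time: 14.58
tool_pos: [0.5912, -0.1478, 0.1957]
tool_rot: [-0.0, 1.0, 0.032, 0.001]
contact_force: [-0.6, 3.3, 6.3]
gripper_width: 0.124
```

```bash
python3 -c "
from h import *
t=manip.grab_frame('top');s=manip.grab_frame('side')
to(*box(0,.05),.192,.062)
tips(['grip_post','pointer','clip_mark'])
print(manip.state()['ft_torque'])
o=np.hstack([cv2.resize(s[100:230,280:400],(480,520)),cv2.resize(t[165:265,330:410],(320,400)) if 0 else cv2.copyMakeBorder(cv2.resize(t[165:265,330:410],(320,400)),0,120,0,0,0)])
cv2.imwrite('pics/j.png',o)"
```

```text
t 14.68 pos [ 0.5912 -0.1478  0.1957] yaw 0.0632 tilt [ 0.003  0.    -1.   ] w 0.123 F [-1.4  4.5  5.7]
offset mm [ -0.8 -54.9   3.8] twist 0.001
grip_post top []
grip_post side [([0.5881, -0.1501, 0.0336], 0.57)]
pointer top [([0.553, -0.1989, 0.0429], 0.57)]
pointer side [([0.5517, -0.1998, 0.0417], 0.5)]
clip_mark top []
clip_mark side []
[ 0.61738704  0.17719448 -0.07884798]
```

View pics/j.png

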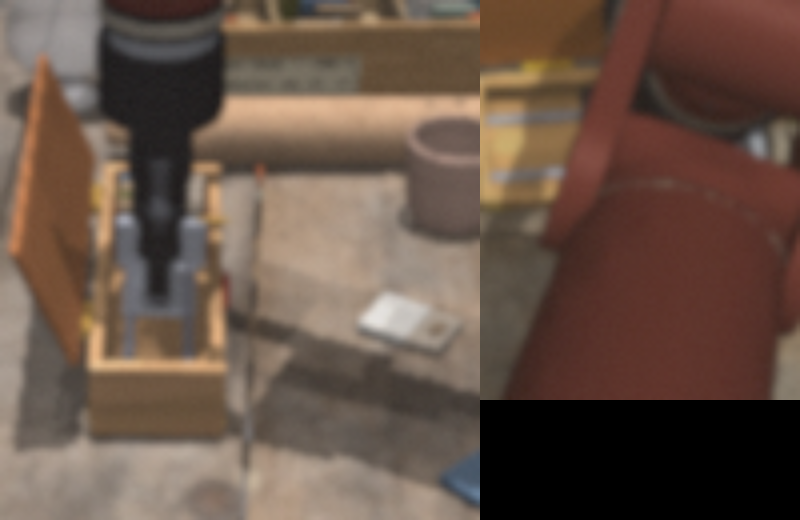

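The post is gripped (side crop ~(158,290)) and the lid leans well back. Now I'll fix the clip/pointer offset with image profiles along the front wall.

```bash
python3 - <<'E'
from h import *
def prof(c,im,bx,z,ch,ys):
    L=cv2.cvtColor(im,cv2.COLOR_BGR2LAB).astype(np.float32)
    uv=np.array([proj(c,np.r_[box(bx,y),z]) for y in ys],np.float32)
    return cv2.remap(L,uv[None,:,0],uv[None,:,1],cv2.INTER_LINEAR)[0,:,ch]
for c in("top","side"):
    im=cv2.imread(f"pics/i_{c}.png")
    for n,bxs,z,ch,ys in(("clip",(-.039,-.042,-.045),.037,1,np.arange(-.03,.04,.002)),("ptr",(-.035,-.038,-.041),.0445,2,np.arange(-.085,-.025,.002))):
        for bx in bxs:
            p=prof(c,im,bx,z,ch,ys);q=np.clip(p-np.median(p)-.3*(p.max()-np.median(p)),0,None);k=abs(ys-ys[p.argmax()])<.014
            print(c,n,bx,"peak",round(float(p.max()-np.median(p)),1),"at",round(float((q*ys*k).sum()/(q*k).sum()),4))
E
```

```text
top clip -0.039 peak 20.5 at 0.0026
top clip -0.042 peak 14.7 at 0.0031
top clip -0.045 peak 4.3 at 0.0044
top ptr -0.035 peak 5.4 at -0.0563
top ptr -0.038 peak 6.0 at -0.0565
top ptr -0.041 peak 4.9 at -0.0561
side clip -0.039 peak 7.7 at 0.0223
side clip -0.042 peak 10.0 at 0.0203
side clip -0.045 peak 5.2 at 0.0163
side ptr -0.035 peak 3.4 at -0.058
side ptr -0.038 peak 3.8 at -0.0798
side ptr -0.041 peak 4.2 at -0.0779
```

Request:
play_rows --increments '[{"offset": [0,0,-3],"twist": 0,"grip": 0.0},{"offset": [0,-5,-3],"twist": 0,"grip": 0.0},{"offset": [0,-15,-3],"twist": 0,"grip": 0.0},{"offset": [0,-27,-3],"twist": 0,"grip": 0.0},{"offset": [0,-40,-3],"twist": 0,"grip": 0.0}]'

```text
time: 15.4
tool_pos: [0.5884, -0.1092, 0.196]
tool_rot: [0.002, 1.0, 0.031, 0.003]
contact_force: [10.6, -7.2, -12.7]
gripper_width: 0.125
```

```bash
python3 -c "
from h import *
t=manip.grab_frame('top');s=manip.grab_frame('side')
to(*box(0,.05),.195,.062)
tips(['grip_post','pointer','clip_mark'])"
```

```text
t 15.5 pos [ 0.5883 -0.108   0.1959] yaw 0.0644 tilt [ 0.005 -0.003 -1.   ] w 0.125 F [  9.3  -5.5 -13.7]
offset mm [ -0.5 -15.    0.9] twist 0.002
grip_post top []
grip_post side [([0.5827, -0.1105, 0.0298], 0.77)]
pointer top [([0.5576, -0.1625, 0.0415], 0.39), ([0.5906, -0.1403, 0.0274], 0.32)]
pointer side [([0.5471, -0.1611, 0.0447], 0.8)]
clip_mark top []
clip_mark side []
```

Request:
play_rows --increments '[{"offset": [1,0,2],"twist": 0,"grip": 0.0},{"offset": [2,-6,2],"twist": 0,"grip": 0.0},{"offset": [2,-12,2],"twist": 0,"grip": 0.0},{"offset": [3,-17,2],"twist": 0,"grip": 0.0},{"offset": [3,-19,2],"twist": 0,"grip": 0.0}]'

```text
time: 16.22
tool_pos: [0.5891, -0.0906, 0.1957]
tool_rot: [0.003, 0.999, 0.032, -0.002]
contact_force: [-8.1, -6.7, 6.0]
gripper_width: 0.124
```

Request:
play_rows --increments '[{"offset": [0,0,0],"twist": 0,"grip": 0.0},{"offset": [0,0,0],"twist": 0,"grip": 0.0}]'

```text
time: 16.38
tool_pos: [0.589, -0.0908, 0.1957]
tool_rot: [0.003, 0.999, 0.032, -0.002]
contact_force: [-7.6, -6.8, 4.9]
gripper_width: 0.126
```

```bash
python3 - <<'E'
from h import *
t=manip.grab_frame('top');s=manip.grab_frame('side')
to(*box(0,.054),.195,.062)
d=np.array(manip.state()["tool_pos"])[:2]-[.5912,-.1478];print("travel",d@[-.062,.998])
tips(['grip_post','pointer','clip_mark','knife_grip','lid_front_edge'],('side',))
tips(['pointer'],('top',))
cv2.imwrite('pics/k.png',np.hstack([cv2.resize(s[140:200,310:360],(400,480),interpolation=cv2.INTER_CUBIC),cv2.resize(t[180:240,340:390],(400,480),interpolation=cv2.INTER_CUBIC)]))
E
```

```text
t 16.48 pos [ 0.589  -0.0909  0.1957] yaw 0.0637 tilt [-0.003 -0.005 -1.   ] w 0.125 F [-7.7 -7.   5.2]
offset mm [-2.3 -2.   0.7] twist 0.002
travel 0.05688882190991181
grip_post side [([0.5845, -0.0915, 0.0299], 0.56)]
pointer side [([0.5895, -0.1433, 0.0286], 0.62), ([0.5469, -0.1454, 0.0432], 0.5)]
clip_mark side []
knife_grip side [([0.5067, 0.1283, 0.012], 0.91)]
lid_front_edge side [([0.6629, -0.1389, 0.1264], 0.71), ([0.5901, -0.1434, 0.0265], 0.59)]
pointer top [([0.5557, -0.1441, 0.0432], 0.45)]
```

View pics/k.png

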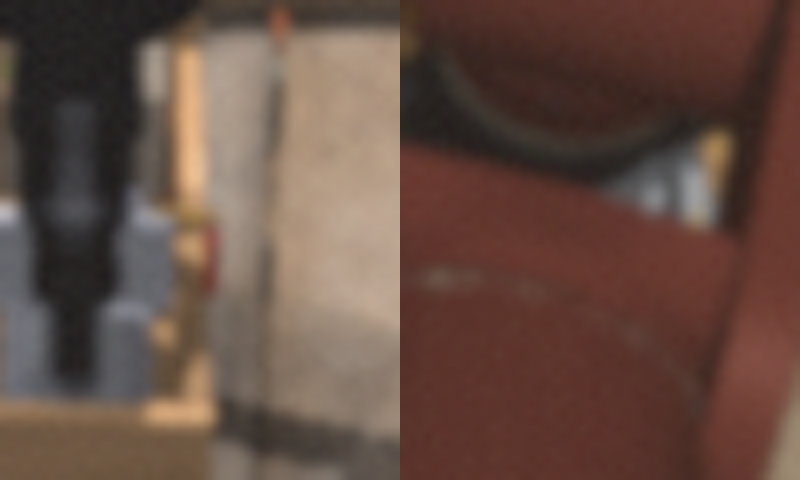

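Side crop: brass pointer at (195,213), just above the red clip (210,225–290). Measured travel is 57 mm against about 59 needed. Make a small final trim and ease the side load.

Request:
play_rows --increments '[{"offset": [-1,-1,-1],"twist": 0,"grip": 0.0},{"offset": [-1,-2,-1],"twist": 0,"grip": 0.0},{"offset": [-1,-2,-1],"twist": 0,"grip": 0.0},{"offset": [-1,-2,-1],"twist": 0,"grip": 0.0},{"offset": [-1,-2,-1],"twist": 0,"grip": 0.0}]'

```text
time: 17.2
tool_pos: [0.5883, -0.0889, 0.1958]
tool_rot: [0.002, 0.999, 0.032, 0.0]
contact_force: [-1.4, -6.1, -2.9]
gripper_width: 0.122
```

```bash
python3 - <<'E'
from h import *
t=manip.grab_frame('top');s=manip.grab_frame('side')
to(*box(0,.054),.195,.062)
d=np.array(manip.state()["tool_pos"])[:2]-[.5912,-.1478];print("travel",d@[-.062,.998])
tips(['pointer','lid_front_edge','knife_grip','tile_white','tile_blue','cup','tumbler'],('side',))
k=cv2.cvtColor(s,cv2.COLOR_BGR2LAB)
for y in(-.003,.0026,.008):print(y,[np.round(proj('side',np.r_[box(-.041,y),z]),1) for z in(.04,.0445)])
print("b*",[(r,k[r,333:339,2].tolist()) for r in range(163,173)]);print("a*",[(r,k[r,333:339,1].tolist()) for r in range(163,179)])
E
```

```text
t 17.3 pos [ 0.5883 -0.0889  0.1958] yaw 0.0633 tilt [ 0.    -0.005 -1.   ] w 0.124 F [-0.6 -6.3 -2. ]
offset mm [-1.6  0.1  0.8] twist 0.001
travel 0.05898813905803305
pointer side [([0.547, -0.1466, 0.0434], 0.77)]
lid_front_edge side [([0.6645, -0.1375, 0.1288], 0.56)]
knife_grip side [([0.5073, 0.1297, 0.0122], 0.8)]
tile_white side [([0.6624, -0.1396, 0.1283], 0.6), ([0.4269, -0.1467, 0.0021], 0.59)]
tile_blue side [([0.3877, 0.0069, 0.0029], 0.62)]
cup side [([0.399, -0.2948, -0.0004], 0.79)]
tumbler side [([0.719, 0.2022, -0.0014], 0.7)]
-0.003 [array([336., 167.]), array([336.1, 165.5])]
0.0026 [array([336.1, 168.2]), array([336.1, 166.7])]
0.008 [array([336.1, 169.4]), array([336.2, 167.9])]
b* [(163, [157, 156, 147, 138, 136, 135]), (164, [156, 155, 147, 138, 135, 137]), (165, [156, 155, 147, 140, 137, 136]), (166, [159, 157, 151, 144, 140, 137]), (167, [156, 156, 153, 146, 140, 138]), (168, [154, 155, 153, 146, 140, 137]), (169, [154, 155, 152, 147, 140, 137]), (170, [155, 155, 153, 145, 139, 138]), (171, [155, 155, 152, 144, 137, 137]), (172, [153, 153, 151, 143, 137, 137])]
a* [(163, [140, 139, 136, 133, 131, 132]), (164, [139, 138, 136, 132, 132, 131]), (165, [138, 138, 136, 132, 131, 131]), (166, [135, 136, 135, 132, 131, 131]), (167, [136, 136, 134, 134, 133, 131]), (168, [136, 137, 139, 142, 138, 133]), (169, [137, 139, 145, 149, 143, 134]), (170, [138, 138, 143, 150, 142, 133]), (171, [137, 138, 143, 145, 139, 133]), (172, [136, 138, 142, 144, 138, 132]), (173, [135, 138, 142, 145, 138, 133]), (174, [133, 136, 143, 146, 139, 134]), (175, [134, 136, 142, 144, 137, 133]), (176, [134, 136, 138, 140, 135, 132]), (177, [133, 135, 135, 135, 132, 132]), (178, [134, 133, 132, 132, 130, 130])]
```

```bash
python3 - <<'E'
from h import *
s=manip.grab_frame('side');a=cv2.imread('pics/a_side.png')
for n,p in dict(white=(.431,-.152,.005),blue=(.389,.008,.005),cup=(.401,-.293,.03),tumbler=(.72,.198,.04)).items():
    u,v=map(int,proj('side',np.array(p)));g=lambda im,m:cv2.cvtColor(im,6)[v-18-m:v+18+m,u-18-m:u+18+m]
    r=cv2.matchTemplate(g(s,4),g(a,0),cv2.TM_CCOEFF_NORMED);_,q,_,l=cv2.minMaxLoc(r);print(n,"shift px",l[0]-4,l[1]-4,round(q,2))
st=manip.state();print(st["time"],st["gripper_width"]);print(manip.job_done())
E
```

```text
white shift px 0 0 0.95
blue shift px 0 0 0.35
cup shift px 0 0 1.0
tumbler shift px 0 0 1.0
17.7 0.1230047577191471
the job is handed in; nothing more can be done
None
```

I opened the lid with the knife blade, laid the knife on the table, and drew the follower back to the red clip. The job was handed in at 17.7 s with the gripper still holding the post against the spring.

**Final checks**
- **Lid:** it stands at about 1.95 rad, past upright.
- **Knife:** the detector puts it on the table at about (0.507, 0.130), with the handle centre about 12 mm up. I did not look at a picture of it after letting go.
- **Follower:** it was drawn back about 59 mm, as measured at the tool, which matches the distance from pointer to clip in the top picture. In the last picture, taken before a final 2 mm pull, the pointer was already at the clip. The arm hid both from the top camera at the end. The last single pointer detection put it about 3 to 4 mm short, about the detector's error.
- **Forces:** the forces reported at the end of each move stayed below about 20 N. At the end the tool was holding about 6 N along the spring.
- **Things to leave alone:** the cup, the tumbler and the white tile showed no shift in the side picture. The match for the blue tile was poor (0.35), probably because of shadow or the arm. The detector still found it within 2 mm of its starting place.

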